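# Cock and trip the pin setter

## Robot

A 6-joint arm with a two-finger parallel gripper is mounted at the origin on the work surface. World frame = base frame: x ahead of the robot, y to its left, z up, the work surface at z = 0. Lengths are in mm, angles in rad, forces in N, time in s.
With the tool pointing down it reaches from about 275 to 1000 mm from the base axis. Payload 8.4 kg.
Tool frame: the origin (TCP) lies on the centre line of the jaws, within the pads' length; the fingertips stand r.tip_reach ahead of it and the grasp point (between the pads) lies 11 mm behind it (r.tip_reach is the distance from the TCP to the fingertips, in mm); z points along the fingers, y is the line along which they close (so a half turn about z gives the same grasp; the last joint's range is limited). The gripper opens to 85 mm and grips with 20 to 120 N. Pads are 22 mm wide; open, the fingers measure 114 mm over their backs; the gripper's body (76 mm by 85 mm) begins 54 mm behind the grasp point. The pads swing forward as they close: fully open they stand 13 mm farther back than shut.
Start: joints at [1.347, 0.353, 1.633, -0, 1.155, -0.002], TCP at [137.489, 609.692, 204.681] pointing down, gripper open.
Joint ranges: [-2.63, 2.63], [-0.92, 2.1], [0.06, 2.66], [-1.3, 4.44], [0, 2.69], [-3.02, 3.02]. Speed limits (rad/s): [2.22, 2.22, 2.79, 3.14, 3.14, 3.14].

## Interface

Orientations are given as [roll, pitch, yaw] about the fixed x, y, z axes, in that order (R = Rz(yaw) Ry(pitch) Rx(roll)).
In Python, from rig import r gives the robot as it stands.
- The arm moves only by the tool carry_out, never from a script. Its argument "targets" is a list of rows, each an object with "dp": the shift along the tool's x, y, z in mm, a list of three; "yaw": the turn about the tool's z in degrees. A call has 1 to 12 rows; each row is the pose to reach, as a shift and turn from the pose commanded when the call began, along the tool's axes at that moment; what a row does not reach only later rows make up. A row lasts 1/8 s, in which the tool goes at most 62.5 mm and 10.7 degrees, less where a joint would pass 70% of its speed; a pose out of reach is approached as far as the arm can. A call with a gripper value outside its range is refused whole. "fingers" is the opening, from -1 (shut) to 1 (fully open), so that 0 is half open, set as the call begins (left out, the last holds). The fingers move at their own pace and stop on an object; "grip_force" is the grip in N (left out, the last holds). Time passes only in rows, so rows that repeat a pose let the fingers close. It gives the time, the measured TCP pose, the force, the opening and the grip force at its end, in the units of the state.
- r.sense(): the state, without advancing time (a new reading comes with each control period).
- r.grab_frame(name): name is "scene" or "top" or "wrist"; returns the picture (480x640x3 uint8, red, green, blue); there is no depth.
- r.get_calibration(name): a dict with "fx", "fy", "cx", "cy" (pixels), "dist_coeffs" ([k1, k2, p1, p2, k3] as OpenCV has them; the pictures are not rectified), "rvec" (rotation vector, rad) and "tvec" (3), from world to camera coordinates, as OpenCV has them. Camera axes: x right, y down, z forward; pixel columns grow to the right and rows downward; lengths in mm; the calibration is good to about 2 mm. A picture is of the moment at which its call begins: read the wrist's pose just before it. get_calibration takes no time and is no camera call; for the wrist camera it gives the pose at the moment of the call.
- r.sign_off(): hands the job in; it is judged then, once.
The state is a dict: "clock": time; "qpos": joint angles; "qvel": joint speeds; "joint_efforts": joint torques, N m; "eef_pos": TCP position; "tcp_rot": TCP orientation; "contact_force": force on the tool from outside, world axes, zero at the start; "wrist_torque": the same for the moment, N m; "opening": opening from 0.0 (shut) to 1.0 (fully open); "grasp_force": force on a finger pad.
Only numpy, scipy, OpenCV 4.12 (cv2) and the standard library are available. Lean on these libraries where they do the work, as an engineer would, in place of code of your own. Each camera call takes 0.05 s, during which the arm holds its last target. There are 200 camera calls.

## Task

Drive the headed steel pin fully home in its wooden block with the spring-driven pin setter on the bench: push the striker arm back by its upright post until the sear catches it, stopping softly as soon as it comes up against its rubber buffer rather than ramming it, and take your hand off so that the arm stays back by itself. Then press the trigger pad gently down until the arm flies and hits the pin, and back away, letting go of everything. Do not touch the pin or its block yourself, and leave the other things on the bench where they are.

Things in the scene. Friction and masses are not known exactly. Their poses are not given: they have to be found in the camera images.
- rig: The pin setter's plywood board, 18 mm thick, fixed on the bench. Its origin lies on the bench under the upright pivot of the striker arm; the board spans x -50 to +310 mm and y -240 to +180 mm about it.
- striker (a joint): Angle (rad) of the sprung arm about the upright pivot, growing anticlockwise from above as it is pushed back; the arm points at (value - 0.96) from the board's x axis. 0: head has driven the pin home; 0.45: rests there, clear of the pin. Its spring resists with 1.6 N m per rad beyond 0.45 (11 N at the post near the catch). Let go before it is caught, it flies back.
- post (a point): Upright round wooden post on the arm, 18 mm across, 150 mm from the pivot, standing free from 66 to 106 mm above the bench; this point is on its axis at 90 mm. The arm is a flat bar 20 mm wide, 50 to 66 mm above the bench; its steel head at the end, 173 to 215 mm from the pivot, is 30 mm wide and reaches 74 mm.
- catch: Slotted arc with sear, trigger and buffer; origin and axes as the board. The sear catches the arm at 1.45 rad nominally, but it and the buffer are clamped together up to 0.12 rad either way, not measured. Its ramp adds 1 to 4 N (felt) at the post, then it snaps up. 2 mm of free play later comes the rubber buffer: about 3.5 N more per mm at the post; over 16 N on it is ramming.
- pad (a point): Nominal middle of the top of the trigger pad: wooden plate 104 mm long (across the radius), 26 mm wide, at the outer end of the sear lever, 260 mm from the pivot, 62 mm above the bench. The point is fixed to the board: the real pad lies up to 31 mm to either side along its length. Pressed down some 10 mm with 2 to 5 N it frees the arm; it bottoms at 19 mm and springs back.
- work: Wooden block 44 x 55 mm, top 90 mm over the bench, that takes the pin; fixed on the board, clockwise of the striker's head; origin and axes as the board. Not to be touched.
- pin (a joint): How far the headed steel pin (head 20 mm across, 5 mm thick) is driven into the block, m: 0 to 0.003 at the start, 0.012 with its head home against the block.
- offcut: light wooden offcut 45 x 60 x 22 mm lying on the setter's board; to be left alone; origin at its underside
- pot: small glass jar with a metal lid, 48 mm across, 50 mm tall, standing on the setter's board; to be left alone; origin at its underside
- pliers: red-handled pliers lying on the bench; to be left alone; origin at its underside
- tub: lilac open plastic tub 120 x 160 x 60 mm; to be left alone; origin at its underside
- hammer: hammer lying on the bench; to be left alone; origin at its underside

How it is judged (in metres and radians):
On the way, in this order (a step that is already met when the one before it is completed fails the run):
1. the striker arm is held back by the sear, still, with the hand off it and the pin not yet driven (value of joint striker above 1.25 rad and velocity of joint striker between -0.15 and 0.15 rad/s and contact force between each of the fingers, the arm and striker below 0.2 N and value of joint pin below 0.005 m), for 0.4 s.
2. the released arm has driven the pin home (value of joint pin above 0.0105 m and value of joint striker below 1 rad), for 0.1 s.
At the end, for the whole second after the job is handed in: The pin is driven home to within 1.5 mm (joint pin above 0.0105) and the striker arm is at rest, uncocked (joint striker below 0.7) (value of joint pin above 0.0105 m and value of joint striker below 0.7 rad and velocity of joint striker between -0.15 and 0.15 rad/s); the robot touches nothing.
It fails at once if the striker arm is rammed against the buffer (over 16 N between arm and catch while the hand pushes it) (contact force between striker and catch above 16 N and contact force between the fingers and striker above 3 N).
It fails at once if the trigger pad or anything else of the catch is pressed with over 35 N (contact force between the fingers and catch above 35 N).
It fails at once if the hand touches the pin or its block (contact force between any of the fingers, the arm and work above 1 N).
It fails at once if a bystander is moved by more than 20 mm (distance of any of offcut, pot, pliers, tub, hammer from where it was at the start of the episode above 0.02 m).
It also fails if it takes over 67 s, if anything falls off the work surface, if the arm or the gripper's body presses on something with over 40 N, if the wrist force passes 120 N, or if a joint passes its speed limit or range.

## Working session

There is one attempt and no reset: what is moved stays moved. The work goes in short steps, Python scripts to look and compute and a tool call to move; the robot and the scene stay as the last step left them, time stands still between calls to the robot, and variables do not carry over. Pictures are saved under pics/ and viewed, at most 10 in all, crops included, and the job is handed in when it is done.

Besides the shell and the picture viewer there is one more tool, called after "Request:" as a command line: name --argument value ..., lists and objects as JSON in quotes. carry_out: Moves the arm, as the interface text tells. Its arguments: {"type":"object","properties":{"targets":{"type":"array","items":{"type":"object","properties":{"dp":{"type":"array","items":{"type":"number"}},"yaw":{"type":"number"}}}},"fingers":{"type":"number"},"grip_force":{"type":"number"}},"required":["targets"]}

```bash
mkdir -p pics; ls; python3 - <<'E'
from rig import r
import cv2
s=r.sense();print({k:s[k] for k in('clock','eef_pos','tcp_rot','contact_force','opening')},r.tip_reach)
for n in("scene","top"):
    cv2.imwrite(f"pics/{n}0.png",r.grab_frame(n)[:,:,::-1]);print(r.get_calibration(n))
E
```

```text
pics
{'clock': 0.0, 'eef_pos': array([137.35254792, 609.18015833, 203.97149434]), 'tcp_rot': array([-3.14019005e+00, -1.87469397e-05,  2.91979585e+00]), 'contact_force': array([ 0.13523066, -0.00472469, -0.28059066]), 'opening': 0.997701160591731} 8.0
{'fx': 546.8050781602561, 'fy': 546.8050781602561, 'cx': 306.64104915625387, 'cy': 239.4730014480213, 'dist_coeffs': array([0.00552792, 0.        , 0.        , 0.        , 0.        ]), 'rvec': array([ 1.82561782,  1.46044667, -0.7128555 ]), 'tvec': array([ -97.38865672, -249.4907256 , 1903.6784914 ])}
{'fx': 475.9974867604995, 'fy': 475.9974867604995, 'cx': 321.5092868425974, 'cy': 239.26052197848583, 'dist_coeffs': array([0.01892622, 0.        , 0.        , 0.        , 0.        ]), 'rvec': array([ 2.13926679, -2.08610504,  0.2237276 ]), 'tvec': array([ -45.95461561,  555.41326071, 1217.38124473])}
```

View pics/top0.png

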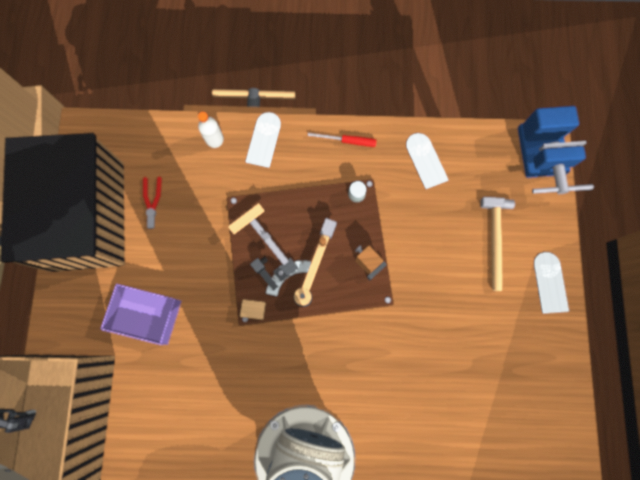

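View pics/scene0.png

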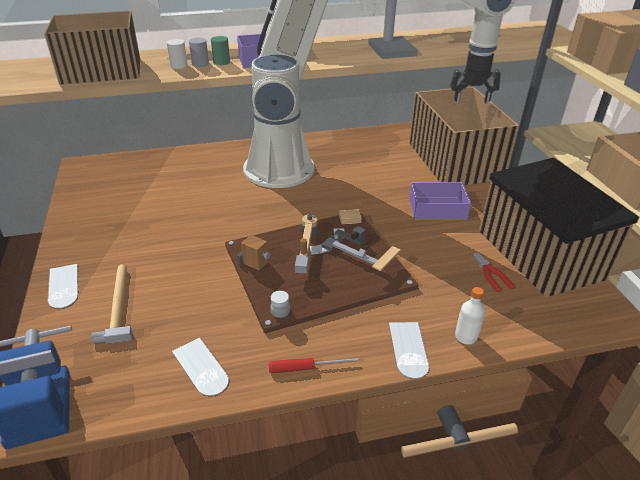

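The top view shows the board around (312,250), with x up the picture and y to the left. The pivot is near (303,296), the arm head near (328,228), the pad near (246,218), and the block near (370,262). I'll zoom in and measure.

```bash
cat > h.py <<'E'
import numpy as np,cv2
from rig import r
def ray(c,uv):
    K=np.array([[c['fx'],0,c['cx']],[0,c['fy'],c['cy']],[0,0,1.]])
    p=cv2.undistortPoints(np.array(uv,float).reshape(-1,1,2),K,c['dist_coeffs']).reshape(-1,2)
    R=cv2.Rodrigues(c['rvec'])[0]
    return -R.T@c['tvec'],np.c_[p,np.ones(len(p))]@R
def onz(c,uv,z):
    o,d=ray(c,uv);z=np.broadcast_to(z,len(d))
    return o+d*((z-o[2])/d[:,2])[:,None]
def proj(c,P):
    K=np.array([[c['fx'],0,c['cx']],[0,c['fy'],c['cy']],[0,0,1.]])
    return cv2.projectPoints(np.array(P,float),c['rvec'],c['tvec'],K,c['dist_coeffs'])[0].reshape(-1,2)
E
python3 - <<'E'
from h import *
a=cv2.imread("pics/top0.png")
cv2.imwrite("pics/topc.png",cv2.resize(a[172:332,215:405],None,fx=4,fy=3.75,interpolation=cv2.INTER_CUBIC)) 
cv2.imwrite("pics/topc.png",cv2.resize(a[175:330,215:405],None,fx=3.8,fy=3.8,interpolation=cv2.INTER_CUBIC)) 
E
```

```text
(no output)
```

View pics/topc.png

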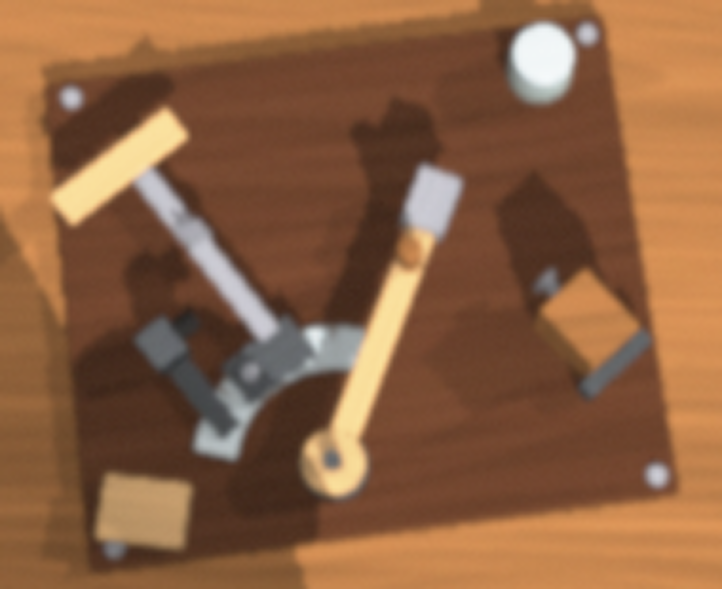

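The crop shows the pivot at (333,460), the post at (410,245) and the head at (433,200). The pad corners are (170,108), (188,137), (72,225) and (52,197), and the buffer bracket is near (160,345).

```bash
python3 - <<'E'
from h import *
c=r.get_calibration("top")
P=lambda q:np.array(q)/3.8+[215,175]-0.37
scr=onz(c,P([(70,97),(588,33),(656,475),(114,548)]),20)
cor=onz(c,P([(48,75),(603,18),(677,490),(92,570)]),18)
ctr=(scr.mean(0)+cor.mean(0))/2
d=[(scr[0]-scr[3]),(scr[1]-scr[2]),(cor[0]-cor[3]),(cor[1]-cor[2])]
e=[(scr[3]-scr[2]),(scr[0]-scr[1]),(cor[3]-cor[2]),(cor[0]-cor[1])]
print([np.linalg.norm(v).round() for v in d+e])
print([np.arctan2(v[1],v[0]).round(3) for v in d],[ (np.arctan2(v[1],v[0])-np.pi/2).round(3) for v in e])
yaw=np.mean([np.arctan2(v[1],v[0]) for v in d]+[np.arctan2(v[1],v[0])-np.pi/2 for v in e])
R=np.array([[np.cos(yaw),-np.sin(yaw)],[np.sin(yaw),np.cos(yaw)]])
org=ctr[:2]-R@[130,-30]
print('yaw',yaw,'ctr',ctr,'org',org)
print('pivot',onz(c,P([(333,460)]),74))
post=onz(c,P([(410,243)]),106)[0];print('post',post,'pred',org+150*R@[np.cos(-.51),np.sin(-.51)])
pad=onz(c,P([(170,108),(188,137),(72,225),(52,197)]),62);pc=pad.mean(0)[:2]
L=(R.T@(pc-org));print('pad',pc,'board',L,'r',np.hypot(*L),'ang',np.arctan2(L[1],L[0]))
ax=(pad[0]+pad[1]-pad[2]-pad[3])/2;print('padlen',np.linalg.norm(ax),'dir',np.arctan2(ax[1],ax[0])-yaw)
lev=R.T@(onz(c,P([(260,328),(145,180)]),55)[:,:2]-org).T;print('lever line board',lev.T, 'ang',np.arctan2(lev[1],lev[0]))
buf=R.T@(onz(c,P([(160,345),(190,325),(250,370)]),75)[:,:2]-org).T;print(buf.T,np.hypot(*buf),np.arctan2(buf[1],buf[0]))
E
```

```text
[np.float64(331.0), np.float64(330.0), np.float64(364.0), np.float64(354.0), np.float64(385.0), np.float64(387.0), np.float64(415.0), np.float64(415.0)]
[np.float64(0.156), np.float64(0.15), np.float64(0.15), np.float64(0.151)] [np.float64(0.158), np.float64(0.155), np.float64(0.159), np.float64(0.134)]
yaw 0.15152754637875715 ctr [536.99257062   3.2152081   19.        ] org [403.95370548  13.24817197]
pivot [[403.04383335  14.01404782  74.        ]]
post [548.14868259 -34.53325472 106.        ] pred [544.4187825  -39.37845759]
pad [607.6589556 171.5599758] board [225.26802998 125.74884025] r 257.98925589521616 ang 0.50913129310947
padlen 103.47877218817631 dir -1.0207977281797203
lever line board [[ 98.89318984  41.11812903]
 [215.16555148 110.50782967]] ang [0.39403813 0.47446392]
[[ 92.33578082 109.40933029]
 [103.58703416  87.57334026]
 [ 67.34669186  50.0107237 ]] [143.16528201 135.64425373  83.88473871] [0.8698263  0.70182231 0.63873936]
```

Request:
carry_out --targets '[{"dp": [-40,-43,-15],"yaw": 8},{"dp": [-80,-86,-30],"yaw": 16},{"dp": [-120,-129,-45],"yaw": 24},{"dp": [-160,-172,-60],"yaw": 32},{"dp": [-201,-216,-60],"yaw": 40},{"dp": [-242,-260,-60],"yaw": 48},{"dp": [-283,-304,-60],"yaw": 56},{"dp": [-324,-348,-60],"yaw": 64},{"dp": [-365,-392,-55],"yaw": 73},{"dp": [-406,-436,-45],"yaw": 82},{"dp": [-447,-480,-30],"yaw": 90},{"dp": [-488,-524,-15],"yaw": 97}]' --fingers -1 --grip_force 40

```text
clock: 1.6
eef_pos: [498.9, -10.8, 219.2]
tcp_rot: [3.141, -0.0, 1.222]
contact_force: [0.4, 0.4, -0.3]
opening: -0.002
grasp_force: 0.0
```

Request:
carry_out --targets '[{"dp": [-22,26,20],"yaw": 0},{"dp": [-44,53,50],"yaw": 0},{"dp": [-44,53,70],"yaw": 0},{"dp": [-44,53,70],"yaw": 0}]'

```text
clock: 2.1
eef_pos: [531.8, -68.3, 147.9]
tcp_rot: [-3.138, 0.001, 1.226]
contact_force: [0.3, -0.5, 0.9]
opening: 0.002
grasp_force: 0.0
```

```bash
python3 - <<'E'
from h import *
c=r.get_calibration("wrist");s=r.sense();print(s['eef_pos'],s['tcp_rot'],s['contact_force'],s['clock'],r.tip_reach)
a=r.grab_frame("wrist")[:,:,::-1].copy();cv2.imwrite("pics/w1.png",a)
th=.152-.51
o=np.array([403.5,13.6])
for t in(-.358,-.33):
  for z in (66,106): print(t,z,proj(c,[[*(o+150*np.array([np.cos(t),np.sin(t)])),z]]))
E
```

```text
[531.79588036 -68.25748901 147.910778  ] [-3.13753860e+00  7.97510389e-04  1.22598998e+00] [ 0.2629403  -0.4655027   0.86354995] 2.1 8.0
-0.358 66 [[313.20388628 191.19975736]]
-0.358 106 [[313.21142991 205.73226975]]
-0.33 66 [[313.20186683 184.59640245]]
-0.33 106 [[313.20924368 198.03399286]]
```

View pics/w1.png

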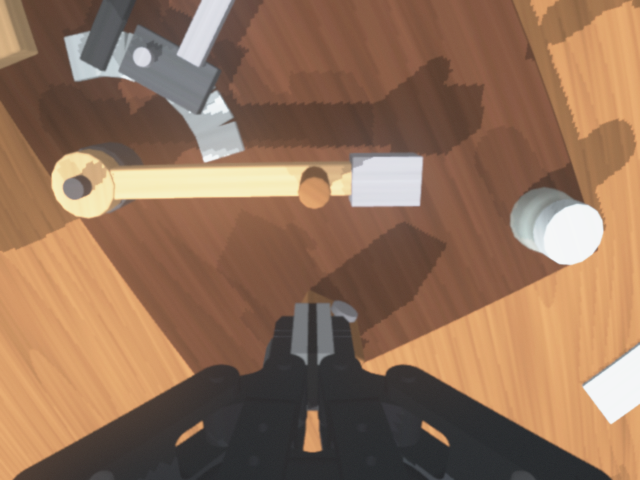

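The wrist view shows the post top at (314,189), the arm bar along row 180, the pin head at (343,310) and the fingertips at (313,305). Before I descend I'll check clearance to the block and pin.

```bash
python3 - <<'E'
from h import *
P=lambda q:np.array(q)/3.8+[215,175]-0.37
print('block top',onz(r.get_calibration("top"),P([(590,268),(642,330),(590,370),(537,320)]),90).round())
c=r.get_calibration("wrist")
print('pin',onz(c,[(343,310)],62),'post',onz(c,[(314,189)],106),'pivot',onz(c,[(75,187)],76))
print('arm edges', onz(c,[(200,166),(200,197)],66))
E
```

```text
block top [[ 537. -158.   90.]
 [ 495. -194.   90.]
 [ 467. -159.   90.]
 [ 500. -122.   90.]]
pin [[ 535.8181609  -127.29443008   62.        ]] post [[548.25803949 -30.58360824 106.        ]] pivot [[406.17531173  16.90580649  76.        ]]
arm edges [[ 4.83624710e+02  2.56613452e-01  6.60000000e+01]
 [ 4.75442289e+02 -1.78251467e+01  6.60000000e+01]]
```

Request:
carry_out --targets '[{"dp": [0,3,30],"yaw": 0},{"dp": [0,3,55],"yaw": 0},{"dp": [0,3,63],"yaw": 0},{"dp": [0,3,63],"yaw": 0}]'

```text
clock: 2.65
eef_pos: [536.4, -68.9, 87.3]
tcp_rot: [3.141, -0.0, 1.227]
contact_force: [-0.6, -0.8, 0.0]
opening: 0.002
grasp_force: 0.0
```

```bash
cat > arc.py <<'E'
import sys
from h import *
def plan(th,off=-20,rad=150,piv=(404.5,15)):
    s=r.sense();p=s['eef_pos'][:2];y=s['tcp_rot'][2]
    X=np.array([np.cos(y),np.sin(y)]);Y=np.array([np.sin(y),-np.cos(y)])
    print('at',s['eef_pos'].round(1),'yaw',y.round(3),'F',s['contact_force'].round(1))
    for t in th:
        er=np.array([np.cos(t),np.sin(t)]);et=np.array([-np.sin(t),np.cos(t)])
        d=np.array(piv)+rad*er+off*et-p
        print(round(t,3),[round(d@X,1),round(d@Y,1)],'yaw',round(np.degrees(y-(t+np.pi/2)),1))
if __name__=="__main__": plan(np.arange(*map(float,sys.argv[1:4])))
E
python3 arc.py -.40 .5 .08
```

```text
at [536.4 -68.9  87.3] yaw 1.227 F [-0.6 -0.8  0. ]
-0.4 [np.float64(6.1), np.float64(-3.8)] yaw 3.2
-0.32 [np.float64(18.1), np.float64(-2.0)] yaw -1.3
-0.24 [np.float64(30.2), np.float64(-1.2)] yaw -5.9
-0.16 [np.float64(42.3), np.float64(-1.3)] yaw -10.5
-0.08 [np.float64(54.3), np.float64(-2.4)] yaw -15.1
0.0 [np.float64(66.2), np.float64(-4.5)] yaw -19.7
0.08 [np.float64(78.0), np.float64(-7.5)] yaw -24.3
0.16 [np.float64(89.4), np.float64(-11.4)] yaw -28.9
0.24 [np.float64(100.5), np.float64(-16.3)] yaw -33.4
0.32 [np.float64(111.2), np.float64(-22.0)] yaw -38.0
0.4 [np.float64(121.4), np.float64(-28.5)] yaw -42.6
0.48 [np.float64(131.0), np.float64(-35.8)] yaw -47.2
```

Request:
carry_out --targets '[{"dp": [6,-2,2],"yaw": 1},{"dp": [12,-2,2],"yaw": 0},{"dp": [18,-2,2],"yaw": -1.3},{"dp": [24,-1.6,2],"yaw": -3.6},{"dp": [30.2,-1.2,2],"yaw": -5.9},{"dp": [36,-1.2,2],"yaw": -8.2},{"dp": [42.3,-1.3,2],"yaw": -10.5},{"dp": [42.3,-1.3,2],"yaw": -10.5}]'

```text
clock: 3.65
eef_pos: [549.3, -28.5, 84.7]
tcp_rot: [3.142, -0.0, 1.411]
contact_force: [0.4, -0.9, -0.5]
opening: -0.001
grasp_force: 0.0
```

```bash
python3 arc.py -.16 .5 .05
```

```text
at [549.3 -28.5  84.7] yaw 1.411 F [ 0.4 -0.9 -0.5]
-0.16 [np.float64(-0.2), np.float64(0.1)] yaw 0.0
-0.11 [np.float64(7.3), np.float64(0.9)] yaw -2.8
-0.06 [np.float64(14.9), np.float64(1.3)] yaw -5.7
-0.01 [np.float64(22.5), np.float64(1.4)] yaw -8.6
0.04 [np.float64(30.0), np.float64(1.1)] yaw -11.4
0.09 [np.float64(37.6), np.float64(0.4)] yaw -14.3
0.14 [np.float64(45.1), np.float64(-0.7)] yaw -17.2
0.19 [np.float64(52.5), np.float64(-2.1)] yaw -20.0
0.24 [np.float64(59.8), np.float64(-3.9)] yaw -22.9
0.29 [np.float64(67.1), np.float64(-6.1)] yaw -25.8
0.34 [np.float64(74.2), np.float64(-8.6)] yaw -28.6
0.39 [np.float64(81.2), np.float64(-11.5)] yaw -31.5
0.44 [np.float64(88.0), np.float64(-14.8)] yaw -34.3
0.49 [np.float64(94.7), np.float64(-18.3)] yaw -37.2
```

Request:
carry_out --targets '[{"dp": [7.3,0.9,0],"yaw": -2.8},{"dp": [15,1.3,0],"yaw": -5.7},{"dp": [22.5,1.4,0],"yaw": -8.6},{"dp": [30,1.1,0],"yaw": -11.4},{"dp": [37.6,0.4,0],"yaw": -14.3},{"dp": [45,-0.7,0],"yaw": -17.2},{"dp": [52.5,-2.1,0],"yaw": -20},{"dp": [60,-3.9,0],"yaw": -22.9},{"dp": [67,-6.1,0],"yaw": -25.8},{"dp": [74.2,-8.6,0],"yaw": -28.6},{"dp": [78,-10,0],"yaw": -30},{"dp": [78,-10,0],"yaw": -30}]'

```text
clock: 5.15
eef_pos: [551.7, 50.0, 84.7]
tcp_rot: [-3.142, 0.0, 1.934]
contact_force: [0.1, -0.0, -0.2]
opening: -0.0
grasp_force: 0.0
```

```bash
python3 - <<'E'
from arc import *
plan(np.arange(.34,.84,.02))
s=r.sense();y=s['tcp_rot'][2];F=s['contact_force'];print('push force',-(F[0]*np.cos(y)+F[1]*np.sin(y)),'lat',F[0]*np.sin(y)-F[1]*np.cos(y))
a=r.grab_frame("wrist")[:,:,::-1].copy();cv2.imwrite("pics/w2.png",a)
E
```

```text
at [551.7  50.   84.7] yaw 1.934 F [ 0.1 -0.  -0.2]
0.34 [np.float64(-3.9), np.float64(-0.6)] yaw 1.3
0.36 [np.float64(-0.9), np.float64(-0.1)] yaw 0.2
0.38 [np.float64(2.1), np.float64(0.2)] yaw -0.9
0.4 [np.float64(5.1), np.float64(0.6)] yaw -2.1
0.42 [np.float64(8.1), np.float64(0.8)] yaw -3.2
0.44 [np.float64(11.2), np.float64(1.0)] yaw -4.4
0.46 [np.float64(14.2), np.float64(1.2)] yaw -5.5
0.48 [np.float64(17.2), np.float64(1.2)] yaw -6.7
0.5 [np.float64(20.2), np.float64(1.3)] yaw -7.8
0.52 [np.float64(23.3), np.float64(1.2)] yaw -9.0
0.54 [np.float64(26.3), np.float64(1.1)] yaw -10.1
0.56 [np.float64(29.3), np.float64(1.0)] yaw -11.3
0.58 [np.float64(32.3), np.float64(0.7)] yaw -12.4
0.6 [np.float64(35.3), np.float64(0.4)] yaw -13.5
0.62 [np.float64(38.4), np.float64(0.1)] yaw -14.7
0.64 [np.float64(41.4), np.float64(-0.3)] yaw -15.8
0.66 [np.float64(44.3), np.float64(-0.8)] yaw -17.0
0.68 [np.float64(47.3), np.float64(-1.3)] yaw -18.1
0.7 [np.float64(50.3), np.float64(-1.9)] yaw -19.3
0.72 [np.float64(53.3), np.float64(-2.5)] yaw -20.4
0.74 [np.float64(56.2), np.float64(-3.2)] yaw -21.6
0.76 [np.float64(59.1), np.float64(-4.0)] yaw -22.7
0.78 [np.float64(62.0), np.float64(-4.8)] yaw -23.9
0.8 [np.float64(64.9), np.float64(-5.7)] yaw -25.0
0.82 [np.float64(67.8), np.float64(-6.6)] yaw -26.2
push force 0.06485225537445705 lat 0.04136408925988818
```

View pics/w2.png

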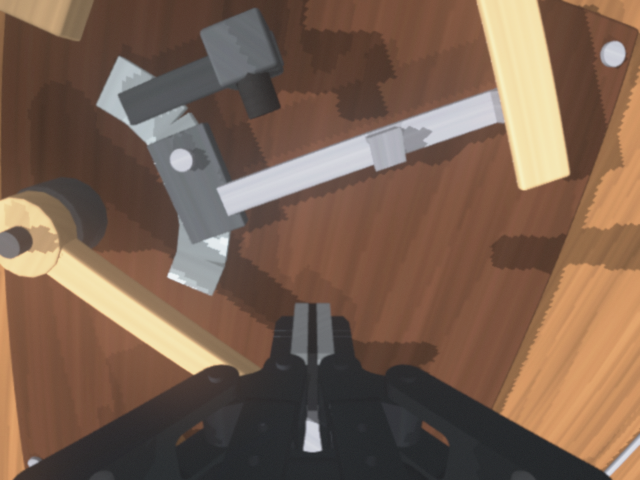

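The wrist view shows the arm bar running from (50,250) to (240,365), behind the fingers. The narrow fingertips slipped past the post, so the arm is uncocked. I'll back up, check the bracket height, and use the wide pads across the push instead.

Request:
carry_out --targets '[{"dp": [0,0,-35],"yaw": 0},{"dp": [-20,0,-80],"yaw": 7},{"dp": [-70,0,-100],"yaw": 17},{"dp": [-110,20,-100],"yaw": 27},{"dp": [-110,20,-100],"yaw": 27}]'

```text
clock: 5.82
eef_pos: [611.3, -48.4, 185.0]
tcp_rot: [3.14, 0.0, 1.458]
contact_force: [0.3, 0.9, -0.4]
opening: -0.003
grasp_force: 0.0
```

```bash
python3 - <<'E'
from h import *
s=r.sense();print(s['eef_pos'],s['tcp_rot'],s['qpos'].round(2),s['contact_force'])
c=r.get_calibration("wrist");a=r.grab_frame("wrist")[:,:,::-1].copy();cv2.imwrite("pics/w3.png",a)
np.save("c3.npy",c,allow_pickle=True)
t=s['eef_pos'];R=cv2.Rodrigues(c['rvec'])[0];print('cam',-R.T@c['tvec']-t)
y=s['tcp_rot'][2]
tip=t+[0,0,-8];Y=np.array([np.sin(y),-np.cos(y),0])
print(proj(c,[tip,tip+7*Y,tip-7*Y,tip+11*Y]))
E
```

```text
[611.33842463 -48.36257738 184.96602662] [3.13973435e+00 3.53382340e-04 1.45804402e+00] [-0.08  0.35  1.68 -0.    1.11  0.03] [ 0.32543354  0.88002588 -0.44236296]
cam [  9.53539611  80.41924014 169.31546735]
[[309.98160739 285.89220594]
 [324.53900732 285.86346436]
 [295.42255871 285.91054841]
 [332.85270863 285.84238124]]
```

View pics/w3.png

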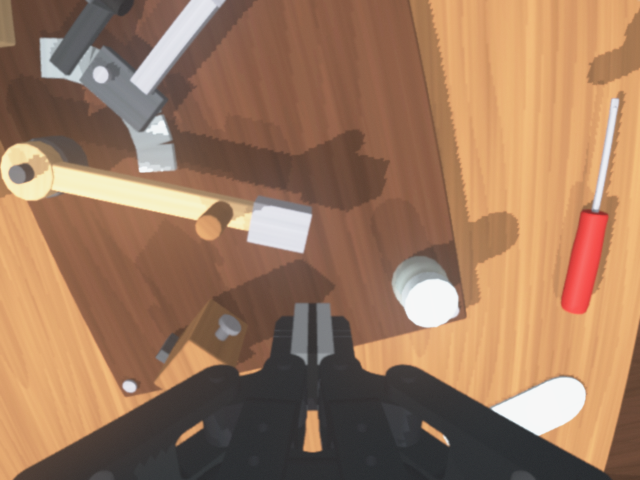

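The wrist view shows the post top at (209,228), the pivot at (18,172), the pin at (228,325) on its block, and the fingertips at (312,304).

```bash
python3 - <<'E'
from h import *
from scipy.spatial.transform import Rotation as Ro
c3=np.load("c3.npy",allow_pickle=True).item()
p=onz(c3,[(209,228)],106)[0];q=onz(c3,[(18,172)],76)[0];v=(p-q)[:2]
print('post',p,'piv',q,np.hypot(*v),np.arctan2(v[1],v[0]))
def pose(t,rot):
    T=np.eye(4);T[:3,:3]=Ro.from_euler('xyz',rot).as_matrix();T[:3,3]=t;return T
def cw(c):
    T=np.eye(4);T[:3,:3]=cv2.Rodrigues(c['rvec'])[0];T[:3,3]=c['tvec'];return T
T3=pose([611.338,-48.363,184.966],[3.1397,.00035,1.45804])
E=cw(c3)@T3   # tool->cam
def cal(t,rot):
    M=E@np.linalg.inv(pose(t,rot));d=dict(c3);d['rvec']=cv2.Rodrigues(M[:3,:3])[0];d['tvec']=M[:3,3];return d
def tri(obs):
    A=np.zeros((3,3));b=np.zeros(3)
    for c,uv in obs:
        o,d=ray(c,[uv]);d=d[0]/np.linalg.norm(d[0]);N=np.eye(3)-np.outer(d,d);A+=N;b+=N@o
    return np.linalg.solve(A,b).round(1)
c1=cal([531.8,-68.26,147.9],[-3.1375,.0008,1.226]);c2=cal([551.7,50,84.7],[-3.142,0,1.934]);ct=r.get_calibration("top")
P=lambda q:np.array(q)/3.8+[215,175]-0.37
print('post tri',tri([(c1,(314,189)),(c3,(209,228))]),tri([(c1,(314,189)),(c3,(209,228)),(ct,P((410,243)))]))
print('pivot tri',tri([(c1,(75,187)),(c3,(18,172))]))
print('bracket top',tri([(c2,(238,45)),(ct,P((160,343)))]))
print('pad', tri([(c2,(570,176)),(ct,P((188,137)))]), tri([(c2,(522,190)),(ct,P((170,108)))]))
K=[(x,0,z) for z in(-12,0,8,21) for x in(-11,0,11)]
M=E;pc=[]
for k in K:
    print(k,proj({**c3,'rvec':cv2.Rodrigues(E[:3,:3])[0],'tvec':E[:3,3]},[k])[0].round())
E
```

```text
post [547.55359409 -32.77272503 106.        ] piv [405.58264054  17.81601301  76.        ] 150.7148700995856 -0.3423042759611987
post tri [547.7 -31.5 107.3] [547.6 -32.9 104.9]
pivot tri [401.9  17.1  70.7]
bracket top [482.6 139.4  56.8]
pad [618.  129.1 112.5] [658.  136.4  27.3]
(-11, 0, -12) [310. 327.]
(0, 0, -12) [310. 305.]
(11, 0, -12) [310. 282.]
(-11, 0, 0) [310. 314.]
(0, 0, 0) [310. 293.]
(11, 0, 0) [310. 271.]
(-11, 0, 8) [310. 306.]
(0, 0, 8) [310. 286.]
(11, 0, 8) [310. 265.]
(-11, 0, 21) [310. 295.]
(0, 0, 21) [310. 275.]
(11, 0, 21) [310. 255.]
```

```bash
python3 - <<'E'
from h import *
a=r.grab_frame("scene")[:,:,::-1].copy();c=r.get_calibration("scene");s=r.sense();t=s['eef_pos']
y=s['tcp_rot'][2];X=np.array([np.cos(y),np.sin(y),0]);Z=np.array([0,0,-1.])
o=np.array([proj(c,[t+0*Z])[0]-70]).astype(int)[0];o=np.round(o)
f=4.2
b=cv2.resize(a[o[1]:o[1]+140,o[0]:o[0]+140],None,fx=f,fy=f,interpolation=cv2.INTER_CUBIC)
for z,col in((8,(0,0,255)),(0,(0,255,0)),(-11,(255,0,0)),(-65,(255,255,0))):
  for x in(-11,11):
    u=(proj(c,[t+z*Z+x*X])[0]-o+.5)*f;cv2.circle(b,tuple(int(v) for v in u),3,col,-1)
cv2.imwrite("pics/s4.png",b)
E
```

```text
(no output)
```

View pics/s4.png

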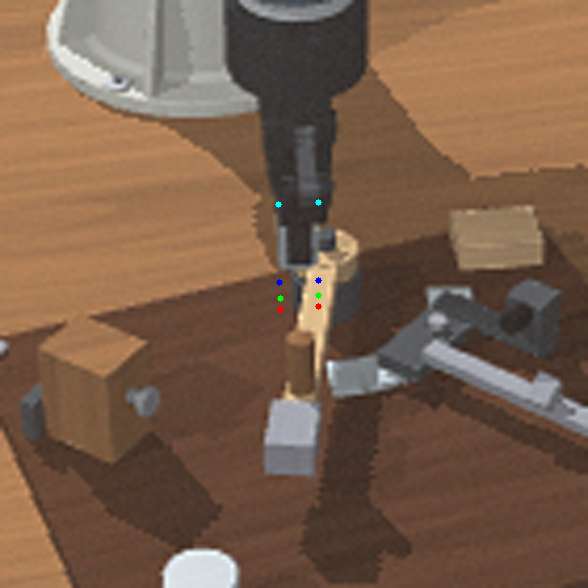

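The scene crop shows the real fingertips at row 267, well above the predicted red dots at row 307. So the tips probably passed over the post. I'll triangulate the tip.

```bash
python3 - <<'E'
from h import *
c3=np.load("c3.npy",allow_pickle=True).item();c=r.get_calibration("scene");s=r.sense();t=s['eef_pos'];y=s['tcp_rot'][2]
o=np.round((proj(c,[t])[0]-70).astype(int));f=4.2
S=lambda q:np.array(q)/f+o-.4
print('post in crop',(proj(c,[[547.6,-32.3,106]])[0]-o+.5)*f)
A=np.zeros((3,3));b=np.zeros(3)
for cc,uv in((c3,(312,304)),(c,S((299,267)))):
    oo,d=ray(cc,[uv]);d=d[0]/np.linalg.norm(d[0]);N=np.eye(3)-np.outer(d,d);A+=N;b+=N@oo
p=np.linalg.solve(A,b)-t;X=np.array([np.cos(y),np.sin(y),0]);Y=np.array([np.sin(y),-np.cos(y),0])
print('tip in tool',p@X,p@Y,-p[2], r.tip_reach)
E
```

```text
post in crop [300.83412752 336.81123131]
tip in tool 1.4617012174525734 2.810525480702931 -21.828946007316546 8.0
```

Request:
carry_out --targets '[{"dp": [-14,-37,20],"yaw": 7},{"dp": [-27,-74,40],"yaw": 13},{"dp": [-27,-74,75],"yaw": 13},{"dp": [-27,-74,105],"yaw": 13},{"dp": [-27,-74,123],"yaw": 13},{"dp": [-27,-74,124],"yaw": 13},{"dp": [-27,-74,124],"yaw": 13}]'

```text
clock: 6.8
eef_pos: [533.0, -64.4, 61.2]
tcp_rot: [3.142, -0.0, 1.237]
contact_force: [0.8, -0.3, -0.6]
opening: 0.004
grasp_force: 0.0
```

```bash
sed -i 's/404.5,15)/405.5,17)/' arc.py; python3 arc.py -.42 -.1 .04; cat > f.py <<'E'
from h import *
s=r.sense();y=s['tcp_rot'][2];F=s['contact_force'];print('push force',-(F[0]*np.cos(y)+F[1]*np.sin(y)),'lat',F[0]*np.sin(y)-F[1]*np.cos(y),'z',F[2])
E
```

```text
at [533.  -64.4  61.2] yaw 1.237 F [ 0.8 -0.3 -0.6]
-0.42 [np.float64(2.3), np.float64(0.6)] yaw 4.9
-0.38 [np.float64(8.2), np.float64(1.8)] yaw 2.6
-0.34 [np.float64(14.2), np.float64(2.8)] yaw 0.3
-0.3 [np.float64(20.2), np.float64(3.5)] yaw -2.0
-0.26 [np.float64(26.2), np.float64(4.0)] yaw -4.2
-0.22 [np.float64(32.3), np.float64(4.2)] yaw -6.5
-0.18 [np.float64(38.3), np.float64(4.2)] yaw -8.8
-0.14 [np.float64(44.4), np.float64(3.9)] yaw -11.1
```

Request:
carry_out --targets '[{"dp": [5,2.8,0],"yaw": 0.3},{"dp": [10,2.8,0],"yaw": 0.3},{"dp": [14,2.8,0],"yaw": 0.3},{"dp": [20,3.5,0],"yaw": -2},{"dp": [26,4,0],"yaw": -4.2},{"dp": [32,4.2,0],"yaw": -6.5},{"dp": [38,4.2,0],"yaw": -8.8},{"dp": [44,3.9,0],"yaw": -11.1},{"dp": [44,3.9,0],"yaw": -11.1}]'

```text
clock: 7.92
eef_pos: [551.4, -24.2, 60.7]
tcp_rot: [3.141, 0.0, 1.431]
contact_force: [0.5, -2.0, 1.6]
opening: -0.003
grasp_force: 1.0
```

```bash
python3 f.py; python3 arc.py -.14 .5 .05
```

```text
push force 1.93134845371248 lat 0.774948164697141 z 1.5982425850260773
at [551.4 -24.2  60.7] yaw 1.431 F [ 0.5 -2.   1.6]
-0.14 [np.float64(0.4), np.float64(-0.2)] yaw -0.0
-0.09 [np.float64(8.0), np.float64(0.6)] yaw -2.9
-0.04 [np.float64(15.5), np.float64(1.0)] yaw -5.7
0.01 [np.float64(23.1), np.float64(1.1)] yaw -8.6
0.06 [np.float64(30.6), np.float64(0.8)] yaw -11.5
0.11 [np.float64(38.2), np.float64(0.1)] yaw -14.3
0.16 [np.float64(45.7), np.float64(-1.0)] yaw -17.2
0.21 [np.float64(53.1), np.float64(-2.5)] yaw -20.1
0.26 [np.float64(60.4), np.float64(-4.3)] yaw -22.9
0.31 [np.float64(67.7), np.float64(-6.5)] yaw -25.8
0.36 [np.float64(74.8), np.float64(-9.0)] yaw -28.7
0.41 [np.float64(81.8), np.float64(-11.9)] yaw -31.5
0.46 [np.float64(88.6), np.float64(-15.1)] yaw -34.4
```

Request:
carry_out --targets '[{"dp": [8,0.6,0],"yaw": -2.9},{"dp": [15.5,1,0],"yaw": -5.7},{"dp": [23,1.1,0],"yaw": -8.6},{"dp": [30.6,0.8,0],"yaw": -11.5},{"dp": [38.2,0.1,0],"yaw": -14.3},{"dp": [45.7,-1,0],"yaw": -17.2},{"dp": [53,-2.5,0],"yaw": -20},{"dp": [60.4,-4.3,0],"yaw": -22.9},{"dp": [67.7,-6.5,0],"yaw": -25.8},{"dp": [71.5,-7.7,0],"yaw": -27.3},{"dp": [71.5,-7.7,0],"yaw": -27.3}]'

```text
clock: 9.3
eef_pos: [553.9, 47.5, 60.7]
tcp_rot: [3.141, 0.001, 1.909]
contact_force: [2.5, -7.0, -0.2]
opening: 0.002
grasp_force: 3.5
```

```bash
python3 f.py; python3 arc.py .33 .82 .02
```

```text
push force 7.387056870553278 lat 0.035829554041514555 z -0.2276654705797112
at [553.9  47.5  60.7] yaw 1.909 F [ 2.5 -7.  -0.2]
0.33 [np.float64(-0.7), np.float64(-0.3)] yaw 0.4
0.35 [np.float64(2.3), np.float64(0.1)] yaw -0.7
0.37 [np.float64(5.3), np.float64(0.4)] yaw -1.8
0.39 [np.float64(8.3), np.float64(0.7)] yaw -3.0
0.41 [np.float64(11.3), np.float64(0.9)] yaw -4.1
0.43 [np.float64(14.3), np.float64(1.1)] yaw -5.3
0.45 [np.float64(17.4), np.float64(1.1)] yaw -6.4
0.47 [np.float64(20.4), np.float64(1.2)] yaw -7.6
0.49 [np.float64(23.4), np.float64(1.1)] yaw -8.7
0.51 [np.float64(26.5), np.float64(1.1)] yaw -9.9
0.53 [np.float64(29.5), np.float64(0.9)] yaw -11.0
0.55 [np.float64(32.5), np.float64(0.7)] yaw -12.2
0.57 [np.float64(35.5), np.float64(0.4)] yaw -13.3
0.59 [np.float64(38.5), np.float64(0.1)] yaw -14.4
0.61 [np.float64(41.5), np.float64(-0.3)] yaw -15.6
0.63 [np.float64(44.5), np.float64(-0.7)] yaw -16.7
0.65 [np.float64(47.5), np.float64(-1.3)] yaw -17.9
0.67 [np.float64(50.5), np.float64(-1.8)] yaw -19.0
0.69 [np.float64(53.4), np.float64(-2.5)] yaw -20.2
0.71 [np.float64(56.4), np.float64(-3.1)] yaw -21.3
0.73 [np.float64(59.3), np.float64(-3.9)] yaw -22.5
0.75 [np.float64(62.2), np.float64(-4.7)] yaw -23.6
0.77 [np.float64(65.1), np.float64(-5.6)] yaw -24.8
0.79 [np.float64(68.0), np.float64(-6.5)] yaw -25.9
0.81 [np.float64(70.9), np.float64(-7.5)] yaw -27.1
```

Request:
carry_out --targets '[{"dp": [5.3,0.4,0],"yaw": -1.8},{"dp": [11.3,0.9,0],"yaw": -4.1},{"dp": [17.4,1.1,0],"yaw": -6.4},{"dp": [20.4,1.2,0],"yaw": -7.6},{"dp": [22,1.2,0],"yaw": -8.2},{"dp": [22,1.2,0],"yaw": -8.2}]'

```text
clock: 10.05
eef_pos: [548.2, 68.3, 60.8]
tcp_rot: [3.141, 0.001, 2.051]
contact_force: [3.5, -7.8, -1.3]
opening: -0.003
grasp_force: 4.2
```

```bash
python3 f.py; python3 arc.py .47 .83 .02
```

```text
push force 8.505414615777624 lat -0.4510412776590935 z -1.309496527681716
at [548.2  68.3  60.8] yaw 2.051 F [ 3.5 -7.8 -1.3]
0.47 [np.float64(-1.1), np.float64(-0.5)] yaw 0.6
0.49 [np.float64(1.9), np.float64(-0.1)] yaw -0.5
0.51 [np.float64(4.9), np.float64(0.3)] yaw -1.7
0.53 [np.float64(7.9), np.float64(0.6)] yaw -2.8
0.55 [np.float64(10.9), np.float64(0.8)] yaw -4.0
0.57 [np.float64(13.9), np.float64(1.0)] yaw -5.1
0.59 [np.float64(17.0), np.float64(1.1)] yaw -6.3
0.61 [np.float64(20.0), np.float64(1.1)] yaw -7.4
0.63 [np.float64(23.0), np.float64(1.1)] yaw -8.6
0.65 [np.float64(26.0), np.float64(1.0)] yaw -9.7
0.67 [np.float64(29.1), np.float64(0.9)] yaw -10.8
0.69 [np.float64(32.1), np.float64(0.6)] yaw -12.0
0.71 [np.float64(35.1), np.float64(0.4)] yaw -13.1
0.73 [np.float64(38.1), np.float64(0.1)] yaw -14.3
0.75 [np.float64(41.1), np.float64(-0.3)] yaw -15.4
0.77 [np.float64(44.1), np.float64(-0.8)] yaw -16.6
0.79 [np.float64(47.1), np.float64(-1.3)] yaw -17.7
0.81 [np.float64(50.1), np.float64(-1.8)] yaw -18.9
```

Request:
carry_out --targets '[{"dp": [1.5,0,0],"yaw": -0.5},{"dp": [3,0,0],"yaw": -1},{"dp": [3,0,0],"yaw": -1}]'

```text
clock: 10.42
eef_pos: [547.3, 70.6, 60.8]
tcp_rot: [3.14, 0.002, 2.069]
contact_force: [5.4, -9.4, -3.8]
opening: 0.004
grasp_force: 5.3
```

Request:
carry_out --targets '[{"dp": [1.5,0.2,0],"yaw": -0.6},{"dp": [3,0.3,0],"yaw": -1.2},{"dp": [3,0.3,0],"yaw": -1.2}]'

```text
clock: 10.8
eef_pos: [546.3, 73.3, 60.8]
tcp_rot: [3.14, 0.002, 2.09]
contact_force: [6.2, -10.0, -3.5]
opening: -0.001
grasp_force: 5.8
```

```bash
python3 f.py; python3 arc.py .51 .58 .02
```

```text
push force 11.786332473307386 lat 0.3745818092461075 z -3.517571429002759
at [546.3  73.3  60.8] yaw 2.09 F [  6.2 -10.   -3.5]
0.51 [np.float64(-0.4), np.float64(-0.4)] yaw 0.5
0.53 [np.float64(2.6), np.float64(-0.0)] yaw -0.6
0.55 [np.float64(5.6), np.float64(0.3)] yaw -1.8
0.57 [np.float64(8.6), np.float64(0.6)] yaw -2.9
```

Request:
carry_out --targets '[{"dp": [1,0,0],"yaw": -0.4},{"dp": [2,0.1,0],"yaw": -0.8},{"dp": [2,0.1,0],"yaw": -0.8}]'

```text
clock: 11.18
eef_pos: [545.7, 75.0, 60.8]
tcp_rot: [3.14, 0.003, 2.104]
contact_force: [7.1, -11.2, -4.6]
opening: 0.0
grasp_force: 6.3
```

```bash
python3 f.py
```

```text
push force 13.260405493551005 lat 0.46366012472489615 z -4.63502156189005
```

Request:
carry_out --targets '[{"dp": [0.8,0,0],"yaw": -0.3},{"dp": [1.5,0,0],"yaw": -0.6},{"dp": [1.5,0,0],"yaw": -0.6}]'

```text
clock: 11.55
eef_pos: [545.2, 76.3, 60.8]
tcp_rot: [3.139, 0.003, 2.114]
contact_force: [8.9, -10.9, -5.6]
opening: 0.0
grasp_force: 6.8
```

```bash
python3 f.py
```

```text
push force 13.94000655407528 lat 1.98748316347322 z -5.611067454726908
```

Request:
carry_out --targets '[{"dp": [0.8,0,0],"yaw": -0.3},{"dp": [1.5,0,0],"yaw": -0.6},{"dp": [1.5,0,0],"yaw": -0.6}]'

```text
clock: 11.92
eef_pos: [544.4, 78.0, 60.9]
tcp_rot: [3.139, 0.002, 2.124]
contact_force: [7.4, -7.4, -6.2]
opening: 0.001
grasp_force: 5.3
```

```bash
python3 f.py
```

```text
push force 10.13403248523852 lat 2.4048478013419796 z -6.165830215250587
```

Request:
carry_out --targets '[{"dp": [0.7,0,0],"yaw": -0.3},{"dp": [1.3,0,0],"yaw": -0.5},{"dp": [1.3,0,0],"yaw": -0.5}]'

```text
clock: 12.3
eef_pos: [543.9, 79.2, 60.9]
tcp_rot: [3.139, 0.003, 2.133]
contact_force: [7.9, -7.9, -6.1]
opening: -0.001
grasp_force: 5.5
```

```bash
python3 f.py
```

```text
push force 10.873581556549789 lat 2.529377738163965 z -6.059600939232429
```

Snapped: the force fell from 13.9 to 10.1 N and the buffer isn't loaded yet. Backing off slowly.

Request:
carry_out --targets '[{"dp": [-1,0,0],"yaw": 0},{"dp": [-2.5,0,0],"yaw": 0},{"dp": [-4,0,0],"yaw": 0},{"dp": [-6,0,0],"yaw": 0},{"dp": [-6,0,0],"yaw": 0}]'

```text
clock: 12.92
eef_pos: [546.5, 73.9, 60.8]
tcp_rot: [3.14, 0.002, 2.133]
contact_force: [7.2, -8.8, -3.9]
opening: -0.003
grasp_force: 5.4
```

```bash
python3 f.py
```

```text
push force 11.339950869040596 lat 1.4008986223374356 z -3.859228985969257
```

The arm followed me back, so it isn't caught yet. I'll go further, until the buffer is felt.

Request:
carry_out --targets '[{"dp": [1.5,0,0],"yaw": 0},{"dp": [3,0,0],"yaw": 0},{"dp": [4.5,0,0],"yaw": 0},{"dp": [6,0,0],"yaw": 0},{"dp": [7,0,0],"yaw": -0.4},{"dp": [7,0,0],"yaw": -0.4}]'

```text
clock: 13.68
eef_pos: [543.5, 80.1, 60.9]
tcp_rot: [3.139, 0.003, 2.14]
contact_force: [8.8, -7.2, -6.8]
opening: -0.002
grasp_force: 5.4
```

```bash
python3 f.py; python3 arc.py .55 .68 .02
```

```text
push force 10.868379528996204 lat 3.549322441775001 z -6.825865953314239
at [543.5  80.1  60.9] yaw 2.14 F [ 8.8 -7.2 -6.8]
0.55 [np.float64(-1.7), np.float64(-0.6)] yaw 1.1
0.57 [np.float64(1.3), np.float64(-0.2)] yaw -0.0
0.59 [np.float64(4.3), np.float64(0.2)] yaw -1.2
0.61 [np.float64(7.3), np.float64(0.5)] yaw -2.3
0.63 [np.float64(10.3), np.float64(0.7)] yaw -3.5
0.65 [np.float64(13.4), np.float64(0.9)] yaw -4.6
0.67 [np.float64(16.4), np.float64(1.0)] yaw -5.8
```

Request:
carry_out --targets '[{"dp": [0.8,0,0],"yaw": -0.3},{"dp": [1.5,0,0],"yaw": -0.6},{"dp": [1.5,0,0],"yaw": -0.6}]'

```text
clock: 14.05
eef_pos: [542.9, 81.4, 60.9]
tcp_rot: [3.138, 0.003, 2.151]
contact_force: [10.1, -7.4, -6.5]
opening: 0.001
grasp_force: 5.6
```

```bash
python3 f.py
```

```text
push force 11.766029050310372 lat 4.379367815365519 z -6.472069383806857
```

Request:
carry_out --targets '[{"dp": [0,0.8,0.7],"yaw": 0},{"dp": [0,1.5,1.4],"yaw": 0},{"dp": [0,1.5,1.4],"yaw": 0}]'

```text
clock: 14.42
eef_pos: [543.3, 81.7, 60.2]
tcp_rot: [3.14, 0.003, 2.151]
contact_force: [3.2, -9.8, 3.9]
opening: 0.001
grasp_force: 5.4
```

```bash
python3 f.py
```

```text
push force 9.907015800786903 lat -2.7005820798493154 z 3.9032122143955217
```

Request:
carry_out --targets '[{"dp": [0.8,0,-0.2],"yaw": -0.3},{"dp": [1.5,0,-0.4],"yaw": -0.6},{"dp": [1.5,0,-0.4],"yaw": -0.6}]'

```text
clock: 14.8
eef_pos: [542.5, 83.1, 60.2]
tcp_rot: [3.14, 0.002, 2.161]
contact_force: [5.9, -10.0, 0.9]
opening: -0.003
grasp_force: 5.5
```

```bash
python3 f.py
```

```text
push force 11.580702505907128 lat -0.6218108446817805 z 0.8974007927192372
```

Request:
carry_out --targets '[{"dp": [0.8,0.1,0],"yaw": -0.3},{"dp": [1.5,0.2,0],"yaw": -0.6},{"dp": [1.5,0.2,0],"yaw": -0.6}]'

```text
clock: 15.18
eef_pos: [541.9, 84.4, 60.3]
tcp_rot: [3.14, 0.003, 2.172]
contact_force: [4.8, -8.9, 0.7]
opening: -0.002
grasp_force: 5.5
```

```bash
python3 f.py
```

```text
push force 10.043082027409481 lat -1.03377334892215 z 0.6568820330570054
```

Request:
carry_out --targets '[{"dp": [0.8,0.1,0],"yaw": -0.3},{"dp": [1.5,0.2,0],"yaw": -0.6},{"dp": [1.5,0.2,0],"yaw": -0.6}]'

```text
clock: 15.55
eef_pos: [541.2, 85.8, 60.2]
tcp_rot: [3.14, 0.003, 2.182]
contact_force: [5.7, -10.2, 0.7]
opening: -0.004
grasp_force: 5.6
```

Request:
carry_out --targets '[{"dp": [0.8,0.1,0],"yaw": -0.3},{"dp": [1.5,0.2,0],"yaw": -0.6},{"dp": [1.5,0.2,0],"yaw": -0.6}]'

```text
clock: 15.92
eef_pos: [540.6, 87.1, 60.2]
tcp_rot: [3.14, 0.003, 2.193]
contact_force: [6.4, -10.2, 0.2]
opening: 0.004
grasp_force: 5.6
```

```bash
python3 f.py; python3 arc.py .55 .68 .02
```

```text
push force 11.988760121644852 lat -0.7543475606582142 z 0.2405853440216793
at [540.6  87.1  60.2] yaw 2.193 F [  6.4 -10.2   0.2]
0.55 [np.float64(-9.0), np.float64(-2.5)] yaw 4.1
0.57 [np.float64(-6.1), np.float64(-1.9)] yaw 3.0
0.59 [np.float64(-3.1), np.float64(-1.3)] yaw 1.8
0.61 [np.float64(-0.1), np.float64(-0.9)] yaw 0.7
0.63 [np.float64(2.9), np.float64(-0.5)] yaw -0.5
0.65 [np.float64(5.9), np.float64(-0.1)] yaw -1.6
0.67 [np.float64(8.9), np.float64(0.2)] yaw -2.8
```

Request:
carry_out --targets '[{"dp": [0.8,0.1,0],"yaw": -0.4},{"dp": [1.5,0.2,0],"yaw": -0.8},{"dp": [1.5,0.2,0],"yaw": -0.8}]'

```text
clock: 16.3
eef_pos: [539.9, 88.5, 60.3]
tcp_rot: [3.14, 0.003, 2.207]
contact_force: [6.3, -9.6, 1.7]
opening: -0.002
grasp_force: 5.7
```

Request:
carry_out --targets '[{"dp": [0.8,0.1,0],"yaw": -0.3},{"dp": [1.5,0.2,0],"yaw": -0.6},{"dp": [1.5,0.2,0],"yaw": -0.6}]'

```text
clock: 16.68
eef_pos: [539.3, 89.8, 60.3]
tcp_rot: [3.14, 0.003, 2.217]
contact_force: [5.7, -9.9, -0.3]
opening: 0.002
grasp_force: 5.7
```

```bash
python3 f.py
```

```text
push force 11.359688749194815 lat -1.4039533897133962 z -0.32009220879032707
```

Request:
carry_out --targets '[{"dp": [0.8,0.1,0],"yaw": -0.4},{"dp": [1.5,0.2,0],"yaw": -0.8},{"dp": [1.5,0.2,0],"yaw": -0.8}]'

```text
clock: 17.05
eef_pos: [538.6, 91.1, 60.3]
tcp_rot: [3.14, 0.003, 2.231]
contact_force: [5.9, -9.3, 1.0]
opening: -0.003
grasp_force: 5.8
```

Request:
carry_out --targets '[{"dp": [0.8,0.1,0],"yaw": -0.3},{"dp": [1.5,0.2,0],"yaw": -0.6},{"dp": [1.5,0.2,0],"yaw": -0.6}]'

```text
clock: 17.42
eef_pos: [537.9, 92.5, 60.3]
tcp_rot: [3.139, 0.003, 2.242]
contact_force: [6.0, -9.6, -0.5]
opening: 0.0
grasp_force: 5.8
```

```bash
python3 f.py
```

```text
push force 11.230276175426795 lat -1.2397071246012938 z -0.4627208884304741
```

Request:
carry_out --targets '[{"dp": [0.8,0.1,0],"yaw": -0.4},{"dp": [1.5,0.2,0],"yaw": -0.8},{"dp": [1.5,0.2,0],"yaw": -0.8}]'

```text
clock: 17.8
eef_pos: [537.1, 93.8, 60.2]
tcp_rot: [3.14, 0.003, 2.256]
contact_force: [6.5, -10.5, -0.6]
opening: -0.004
grasp_force: 5.9
```

Request:
carry_out --targets '[{"dp": [0.8,0.1,0],"yaw": -0.3},{"dp": [1.5,0.2,0],"yaw": -0.6},{"dp": [1.5,0.2,0],"yaw": -0.6}]'

```text
clock: 18.18
eef_pos: [536.4, 95.1, 60.3]
tcp_rot: [3.139, 0.003, 2.266]
contact_force: [7.1, -9.9, -0.7]
opening: 0.001
grasp_force: 5.9
```

```bash
python3 f.py; python3 arc.py .61 .72 .02
```

```text
push force 12.145665267816062 lat -0.8244727673931633 z -0.6647758551290741
at [536.4  95.1  60.3] yaw 2.266 F [ 7.1 -9.9 -0.7]
0.61 [np.float64(-8.8), np.float64(-2.8)] yaw 4.9
0.63 [np.float64(-5.8), np.float64(-2.2)] yaw 3.7
0.65 [np.float64(-2.8), np.float64(-1.6)] yaw 2.6
0.67 [np.float64(0.1), np.float64(-1.1)] yaw 1.5
0.69 [np.float64(3.1), np.float64(-0.6)] yaw 0.3
0.71 [np.float64(6.1), np.float64(-0.3)] yaw -0.8
```

Request:
carry_out --targets '[{"dp": [0.8,0,0],"yaw": -0.2},{"dp": [1.5,0,0],"yaw": -0.3},{"dp": [1.5,0,0],"yaw": -0.3}]'

```text
clock: 18.55
eef_pos: [535.6, 96.3, 60.3]
tcp_rot: [3.139, 0.003, 2.271]
contact_force: [7.6, -10.0, -1.0]
opening: -0.0
grasp_force: 6.0
```

Request:
carry_out --targets '[{"dp": [0.8,0,0],"yaw": -0.2},{"dp": [1.5,0,0],"yaw": -0.3},{"dp": [1.5,0,0],"yaw": -0.3}]'

```text
clock: 18.92
eef_pos: [534.8, 97.5, 60.3]
tcp_rot: [3.139, 0.003, 2.276]
contact_force: [8.8, -8.9, -1.1]
opening: 0.002
grasp_force: 6.1
```

```bash
python3 f.py
```

```text
push force 12.511081303773386 lat 0.9011971466443569 z -1.149544181502241
```

Request:
carry_out --targets '[{"dp": [0.8,0.2,0],"yaw": -0.3},{"dp": [1.5,0.4,0],"yaw": -0.5},{"dp": [1.5,0.4,0],"yaw": -0.5}]'

```text
clock: 19.3
eef_pos: [534.0, 98.8, 60.3]
tcp_rot: [3.139, 0.003, 2.285]
contact_force: [7.5, -9.0, 0.3]
opening: -0.002
grasp_force: 6.1
```

Request:
carry_out --targets '[{"dp": [0.8,0.2,0],"yaw": -0.3},{"dp": [1.5,0.4,0],"yaw": -0.5},{"dp": [1.5,0.4,0],"yaw": -0.5}]'

```text
clock: 19.68
eef_pos: [532.9, 100.4, 60.2]
tcp_rot: [3.14, 0.003, 2.294]
contact_force: [5.8, -7.7, 0.3]
opening: -0.0
grasp_force: 4.9
```

```bash
python3 f.py
```

```text
push force 9.596103742587296 lat -0.7642188874551223 z 0.3057474682803186
```

Request:
carry_out --targets '[{"dp": [0.7,0.1,0],"yaw": -0.3},{"dp": [1.3,0.2,0],"yaw": -0.5},{"dp": [1.3,0.2,0],"yaw": -0.5}]'

```text
clock: 20.05
eef_pos: [532.3, 101.4, 60.3]
tcp_rot: [3.14, 0.003, 2.303]
contact_force: [6.9, -9.4, 0.3]
opening: 0.002
grasp_force: 5.6
```

```bash
python3 f.py
```

```text
push force 11.566058584012989 lat -1.1196550063096433 z 0.3153787853517307
```

Request:
carry_out --targets '[{"dp": [-1,0,0],"yaw": 0},{"dp": [-2,0,0],"yaw": 0},{"dp": [-3,0,0],"yaw": 0},{"dp": [-4,0,0],"yaw": 0},{"dp": [-4,0,0],"yaw": 0}]'

```text
clock: 20.68
eef_pos: [532.7, 99.0, 59.5]
tcp_rot: [-3.141, -0.001, 2.301]
contact_force: [0.2, -0.2, -0.7]
opening: 0.002
grasp_force: 0.0
```

```bash
python3 f.py
```

```text
push force 0.2504115423015826 lat 0.05156984283699005 z -0.7011835000147486
```

Force is zero, so the arm is caught by the sear. Retreating and going above the pad.

Request:
carry_out --targets '[{"dp": [-12,0,0],"yaw": 0},{"dp": [-25,0,-5],"yaw": 0},{"dp": [-25,0,-40],"yaw": 0},{"dp": [-25,0,-80],"yaw": 0},{"dp": [-25,0,-80],"yaw": 0},{"dp": [-15,35,-80],"yaw": 0},{"dp": [-5,70,-80],"yaw": 0},{"dp": [4,104,-80],"yaw": 0},{"dp": [4,104,-80],"yaw": 0}]'

```text
clock: 21.8
eef_pos: [609.0, 172.2, 138.7]
tcp_rot: [-3.142, -0.0, 2.302]
contact_force: [-0.8, -0.1, -1.0]
opening: 0.003
grasp_force: 0.0
```

```bash
python3 - <<'E'
from h import *
s=r.sense();t=s['eef_pos'];print(t,s['tcp_rot'])
c=r.get_calibration("wrist");a=r.grab_frame("wrist")[:,:,::-1].copy();np.save("c5.npy",c,allow_pickle=True)
ct=r.get_calibration("top")
b=r.grab_frame("top")[:,:,::-1].copy()
for z in(-21,8):
  u=proj(c,[t-[0,0,z]])[0];cv2.circle(a,tuple(int(v) for v in u),3,(0,0,255),-1)
u=proj(c,[[t[0],t[1],62]])[0];cv2.circle(a,tuple(int(v) for v in u),4,(0,255,0),-1)
b=cv2.resize(b[175:330,215:405],None,fx=2,fy=2)
o=np.zeros((480,800,3),np.uint8);o[:,:420]=a[:,110:530];o[:310,420:]=b
cv2.imwrite("pics/w5.png",o)
E
```

```text
[609.0496616  172.23534861 138.69843888] [-3.14158356e+00 -2.35463158e-04  2.30164654e+00]
```

View pics/w5.png

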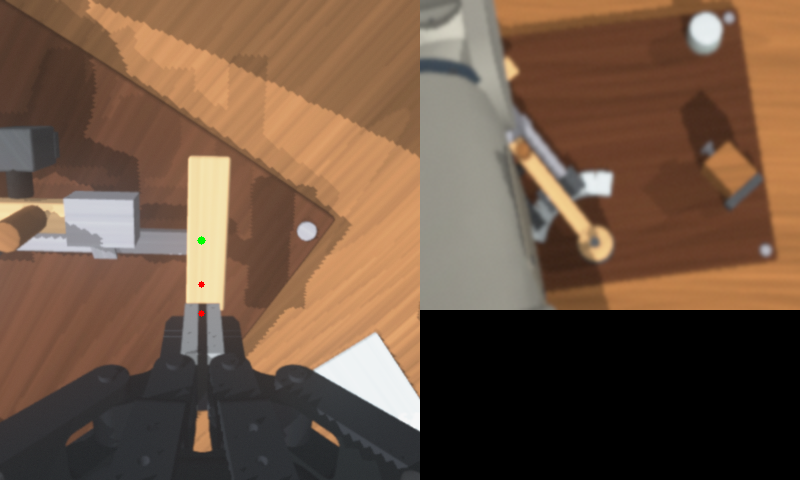

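The wrist view shows the arm caught at left, with its head ending at column 138. The pad spans columns 188–230, and the tool's axis on the pad plane (green) is at (201,240), so I'll shift outward about 3.5 mm and descend.

Request:
carry_out --targets '[{"dp": [0,3.5,25],"yaw": 0},{"dp": [0,3.5,55],"yaw": 0},{"dp": [0,3.5,72],"yaw": 0},{"dp": [0,3.5,80],"yaw": 0},{"dp": [0,3.5,87],"yaw": 0},{"dp": [0,3.5,90],"yaw": 0},{"dp": [0,3.5,90],"yaw": 0}]'

```text
clock: 22.78
eef_pos: [610.9, 173.5, 50.0]
tcp_rot: [3.141, 0.0, 2.3]
contact_force: [-0.4, -0.5, 0.3]
opening: 0.002
grasp_force: 0.0
```

Request:
carry_out --targets '[{"dp": [0,0,2],"yaw": 0},{"dp": [0,0,4],"yaw": 0},{"dp": [0,0,6],"yaw": 0},{"dp": [0,0,8],"yaw": 0},{"dp": [0,0,8],"yaw": 0}]'

```text
clock: 23.4
eef_pos: [610.5, 173.3, 41.4]
tcp_rot: [-3.141, -0.0, 2.3]
contact_force: [0.1, -0.8, 0.5]
opening: -0.002
grasp_force: 0.0
```

Request:
carry_out --targets '[{"dp": [0,0,2],"yaw": 0},{"dp": [0,0,4],"yaw": 0},{"dp": [0,0,6],"yaw": 0},{"dp": [0,0,6],"yaw": 0}]'

```text
clock: 23.9
eef_pos: [610.6, 173.3, 35.6]
tcp_rot: [-3.141, -0.0, 2.3]
contact_force: [0.3, -0.6, 0.1]
opening: 0.002
grasp_force: 0.0
```

Request:
carry_out --targets '[{"dp": [0,0,1.5],"yaw": 0},{"dp": [0,0,3],"yaw": 0},{"dp": [0,0,3],"yaw": 0}]'

```text
clock: 24.28
eef_pos: [610.9, 173.5, 32.8]
tcp_rot: [3.141, 0.0, 2.3]
contact_force: [0.8, 1.3, 3.3]
opening: -0.002
grasp_force: 1.5
```

Request:
carry_out --targets '[{"dp": [0,0,1.5],"yaw": 0},{"dp": [0,0,3],"yaw": 0},{"dp": [0,0,3],"yaw": 0}]'

```text
clock: 24.65
eef_pos: [611.1, 173.6, 29.7]
tcp_rot: [3.141, 0.0, 2.3]
contact_force: [2.2, 2.7, 3.8]
opening: -0.001
grasp_force: 1.7
```

Request:
carry_out --targets '[{"dp": [0,0,1.5],"yaw": 0},{"dp": [0,0,3],"yaw": 0},{"dp": [0,0,3],"yaw": 0}]'

```text
clock: 25.02
eef_pos: [610.8, 173.3, 26.6]
tcp_rot: [-3.142, 0.0, 2.3]
contact_force: [2.6, 1.6, 3.1]
opening: 0.001
grasp_force: 1.8
```

Request:
carry_out --targets '[{"dp": [0,0,1.5],"yaw": 0},{"dp": [0,0,3],"yaw": 0},{"dp": [0,0,3],"yaw": 0}]'

```text
clock: 25.4
eef_pos: [609.5, 172.8, 22.9]
tcp_rot: [-3.139, -0.001, 2.3]
contact_force: [0.3, -0.6, 1.2]
opening: 0.001
grasp_force: 0.5
```

Request:
carry_out --targets '[{"dp": [0,0,1],"yaw": 0},{"dp": [0,0,2],"yaw": 0},{"dp": [0,0,2],"yaw": 0}]'

```text
clock: 25.78
eef_pos: [610.4, 173.3, 21.5]
tcp_rot: [-3.141, -0.0, 2.3]
contact_force: [-1.4, -0.5, 0.3]
opening: -0.002
grasp_force: 0.5
```

```bash
python3 - <<'E'
from h import *
b=r.grab_frame("scene")[:,:,::-1].copy()
cv2.imwrite("pics/s6.png",cv2.resize(b[180:340,210:430],None,fx=3,fy=3,interpolation=cv2.INTER_CUBIC))
E
```

```text
(no output)
```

View pics/s6.png

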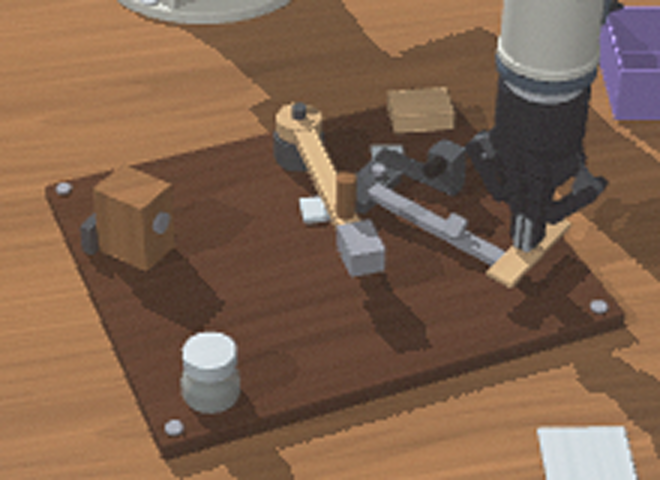

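The scene shows the arm released and the pin head at (160,223), against its block. Backing away.

Request:
carry_out --targets '[{"dp": [0,0,-15],"yaw": 0},{"dp": [0,0,-45],"yaw": 0},{"dp": [0,20,-95],"yaw": 0},{"dp": [0,50,-140],"yaw": 0},{"dp": [0,80,-160],"yaw": 0},{"dp": [0,80,-160],"yaw": 0},{"dp": [0,80,-160],"yaw": 0}]'

```text
clock: 26.7
eef_pos: [669.3, 226.1, 181.2]
tcp_rot: [-3.14, -0.0, 2.3]
contact_force: [-1.4, -0.6, 0.1]
opening: -0.001
grasp_force: 0.0
```

```bash
python3 - <<'E'
from h import *
print(r.sense()['contact_force'])
b=r.grab_frame("scene")[:,:,::-1].copy();c=b[215:300,225:345]
d=cv2.imread("pics/scene0.png")[215:300,225:345]
cv2.imwrite("pics/s7.png",cv2.resize(np.vstack([d,c]),None,fx=3.5,fy=3.5,interpolation=cv2.INTER_CUBIC)[:600])
E
```

```text
[-1.43084779 -0.61242847  0.08129355]
```

View pics/s7.png

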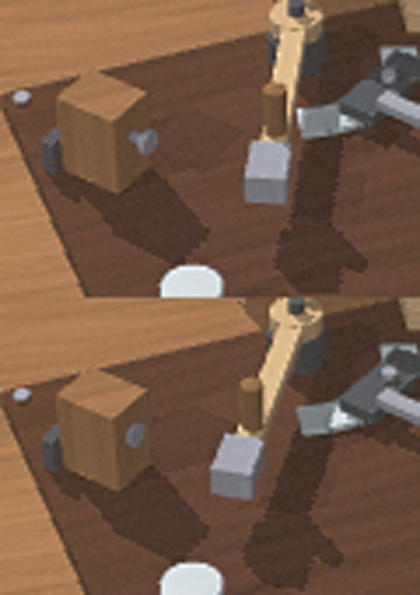

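The pin head now sits flush on the block. The arm may still be swinging, so I'll wait a little and then hand in.

Request:
carry_out --targets '[{"dp": [0,0,0]},{"dp": [0,0,0]},{"dp": [0,0,0]},{"dp": [0,0,0]},{"dp": [0,0,0]},{"dp": [0,0,0]},{"dp": [0,0,0]},{"dp": [0,0,0]},{"dp": [0,0,0]},{"dp": [0,0,0]},{"dp": [0,0,0]},{"dp": [0,0,0]}]'

```text
schema error: expected keys dp, yaw
```

Request:
carry_out --targets '[{"dp": [0,0,0]},{"dp": [0,0,0]},{"dp": [0,0,0]},{"dp": [0,0,0]},{"dp": [0,0,0]},{"dp": [0,0,0]},{"dp": [0,0,0]},{"dp": [0,0,0]},{"dp": [0,0,0]},{"dp": [0,0,0]},{"dp": [0,0,0]},{"dp": [0,0,0]}]'

```text
schema error: expected keys dp, yaw
```

```bash
python3 - <<'E'
from h import *
a=r.grab_frame("scene").astype(int)
for i in range(4): b=r.grab_frame("scene").astype(int)
d=np.abs(a-b)[215:300,225:345].max();print('max change in setter region over 0.2 s',d)
if d<40: print(r.sign_off())
E
```

```text
max change in setter region over 0.2 s 170
```

The two waits were refused because the rows had no yaw key, and the arm is still swinging. I'll wait again with complete rows.

Request:
carry_out --targets '[{"dp": [0,0,0],"yaw": 0},{"dp": [0,0,0],"yaw": 0},{"dp": [0,0,0],"yaw": 0},{"dp": [0,0,0],"yaw": 0},{"dp": [0,0,0],"yaw": 0},{"dp": [0,0,0],"yaw": 0},{"dp": [0,0,0],"yaw": 0},{"dp": [0,0,0],"yaw": 0},{"dp": [0,0,0],"yaw": 0},{"dp": [0,0,0],"yaw": 0},{"dp": [0,0,0],"yaw": 0},{"dp": [0,0,0],"yaw": 0}]'

```text
clock: 28.5
eef_pos: [670.3, 226.7, 181.7]
tcp_rot: [-3.142, -0.0, 2.3]
contact_force: [-0.4, -0.3, -0.3]
opening: 0.004
grasp_force: 0.0
```

Request:
carry_out --targets '[{"dp": [0,0,0],"yaw": 0},{"dp": [0,0,0],"yaw": 0},{"dp": [0,0,0],"yaw": 0},{"dp": [0,0,0],"yaw": 0},{"dp": [0,0,0],"yaw": 0},{"dp": [0,0,0],"yaw": 0},{"dp": [0,0,0],"yaw": 0},{"dp": [0,0,0],"yaw": 0},{"dp": [0,0,0],"yaw": 0},{"dp": [0,0,0],"yaw": 0},{"dp": [0,0,0],"yaw": 0},{"dp": [0,0,0],"yaw": 0}]'

```text
clock: 30.0
eef_pos: [670.3, 226.7, 181.7]
tcp_rot: [-3.142, 0.0, 2.3]
contact_force: [-0.5, 0.7, -0.6]
opening: -0.0
grasp_force: 0.0
```

Request:
carry_out --targets '[{"dp": [0,0,0],"yaw": 0},{"dp": [0,0,0],"yaw": 0},{"dp": [0,0,0],"yaw": 0},{"dp": [0,0,0],"yaw": 0},{"dp": [0,0,0],"yaw": 0},{"dp": [0,0,0],"yaw": 0},{"dp": [0,0,0],"yaw": 0},{"dp": [0,0,0],"yaw": 0},{"dp": [0,0,0],"yaw": 0},{"dp": [0,0,0],"yaw": 0},{"dp": [0,0,0],"yaw": 0},{"dp": [0,0,0],"yaw": 0}]'

```text
clock: 31.5
eef_pos: [670.3, 226.7, 181.7]
tcp_rot: [3.142, 0.0, 2.3]
contact_force: [0.1, -1.0, -0.3]
opening: -0.001
grasp_force: 0.0
```

```bash
cat > fin.py <<'E'
from h import *
a=r.grab_frame("scene").astype(int);ds=[]
for i in range(8):
    b=r.grab_frame("scene").astype(int);ds.append(np.abs(a-b)[215:300,225:345].max())
print(ds,r.sense()['clock'])
if max(ds)<25: print(r.sign_off())
E
python3 fin.py
```

```text
[np.int64(12), np.int64(14), np.int64(13), np.int64(12), np.int64(13), np.int64(14), np.int64(13), np.int64(13)] 31.95
the job is handed in; nothing more can be done
None
```

The job is handed in: in the last pictures the pin head is flush on its block and the striker arm is still and uncocked, with the hand well clear; my first push at the post missed (the fingertips passed over it) and the second one cocked the arm.

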